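Lever open the battery box

TASK

The hinged cover of the grey battery box is snapped shut and there is nothing to hold it by. Take the flat pry tool, work its blade into the slot under the middle of the cover's front edge, and lever the cover free of its catch with the tool, keeping the fingers off the cover until it is clearly up. Then swing the cover right back until it stands well past upright and stays there, put the tool down flat on the bench clear of the box, and leave everything else lying where it was.

Things in the scene. Friction and masses are not known exactly. Their poses are not given: they have to be found in the camera images.
- pry_tool: loose flat pry tool, 145 mm, 90 g: black plastic handle 93 x 20 x 22 mm high, then a bare flat steel blade 52 mm long, 14 wide, 3 thick (2 over the last 14 mm) at mid height. Origin at the centre of its underside, x axis along the tool to the tip, z up: handle x = -72.5 to +20.5 mm, tip x = +72.5, blade's mid plane z = 11 mm. Balances near x = -12 mm
- pry_tip (a point): middle of the blade's end edge; axes as the tool's
- battery_box: fixed grey metal box, walls 140 (x) x 120 (y) x 86 mm high, 5 mm thick, with a battery block inside behind the front 50 mm. Origin at the centre of its underside; its front faces its own -x, z up. The aluminium cover lies flush on the walls
- slot (a point): centre of the slot's mouth in the box's outer front face, 82 mm above the bench. The slot is 30 mm wide (y), 8 mm high (z) and goes through the 5 mm front wall (+x leads in); above it is the cover's underside, below it the wall (fulcrum edge). Axes as the box's
- cover_hinge (a point): middle of the hinge line at the top of the back wall, 140 mm behind the front face, 86 mm above the bench; the line runs along the box's y
- cover (a joint): angle of the cover: 0 shut, 1.57 upright, 1.9 stop. A sprung catch inside the front wall holds it over about the first 0.05 rad (some 15 N at the front edge: too much to lift straight with the held tool, so lever); after that a stiff hinge holds it at any angle (0.2 N m)
- cover_plate: the aluminium cover plate, 140 x 120 x 6 mm, 0.2 kg. Origin on the hinge line; the plate reaches 140 mm along its own -x and lies from z = 0 to 6 mm
- cover_edge (a point): middle of the cover's front edge
- driver_red: bystander: screwdriver with a round red handle, 168 mm long; origin at the centre of its underside, its length along its y
- marker_black: bystander: white marker pen with a black cap, 125 mm long; origin at the centre of its underside, its length along its y
- board_b: bystander: green populated circuit board, 60 x 90 x 12 mm; origin at the centre of its underside
- fine_pliers: bystander: pliers with blue handles, 140 mm long, 12 mm high; origin at the centre of its underside, its length along its y

How it is judged (in metres and radians):
On the way, in this order (a step that is already met when the one before it is completed fails the run):
1. the blade's tip is in the slot, past the front face, with the cover still shut (x of pry_tip in the frame of slot between 0.005 and 0.06 m and y of pry_tip in the frame of slot between -0.015 and 0.015 m and z of pry_tip in the frame of slot between -0.012 and 0.008 m and value of joint cover below 0.06 rad), for 0.1 s.
2. the cover is up past its catch, by more than 0.12 rad, pressed up by the tool (value of joint cover above 0.12 rad and contact force between pry_tool and cover_plate above 0.3 N), for 0.05 s.
At the end, for the whole second after the job is handed in: the cover stands open past upright (more than 1.62 rad), the pry tool lies at rest on the bench (its origin and its tip less than 30 mm above it) and touches neither box nor cover (value of joint cover above 1.62 rad and height (world z) of each of pry_tool, pry_tip below 0.03 m and linear speed of pry_tool below 0.03 m/s and contact force between pry_tool and battery_box below 0.05 N).
It fails at once if the fingers push on the cover (over 1 N) while it is less than 0.12 rad open (contact force between the fingers and cover_plate above 1 N and value of joint cover below 0.12 rad).
It fails at once if a bystander (screwdriver, marker, board or pliers) is moved more than 40 mm (distance of any of driver_red, marker_black, board_b, fine_pliers from where it was at the start of the episode above 0.04 m).
It also fails if it takes over 58 s, if anything falls off the work surface, if the arm or the gripper's body presses on something with over 40 N, if the wrist force passes 120 N, or if a joint passes its speed limit or range.

ROBOT

A 6-joint arm with a two-finger parallel gripper is mounted at the origin on a cart in front of the work surface, level with it; the furniture and walls round the work are solid. World frame = base frame: x ahead of the robot, y to its left, z up, the work surface at z = 0. Lengths are in m, angles in degrees, forces in N, time in s.
With the tool pointing down it reaches from about 0.325 to 0.925 m from the base axis. Payload 3.1 kg.
Tool frame: the origin (TCP) lies where the fingers leave the gripper's body, on its centre line; the fingertips stand 73 mm ahead of it and the grasp point (between the pads) lies 54 mm ahead of it; z points along the fingers, y is the line along which they close (so a half turn about z gives the same grasp; the last joint's range is limited). The gripper opens to 85 mm and grips with 20 to 120 N. Pads are 22 mm wide; open, the fingers measure 114 mm over their backs; the gripper's body (76 mm by 85 mm) begins 54 mm behind the grasp point. The pads swing forward as they close: fully open they stand 13 mm farther back than shut.
Start: joints at [60.837, 12.427, 92.441, -0, 75.132, -6.429], TCP at [0.242, 0.576, 0.304] pointing down, gripper open.
Joint ranges: [-157.48, 157.48], [-44.54, 120.13], [17.64, 146.25], [-64.5, 244.5], [7.68, 150.69], [-147.95, 147.95]. Speed limits (degrees/s): [159.86, 159.86, 180, 180, 180, 180].

INTERFACE

Orientations are given as [roll, pitch, yaw] about the fixed x, y, z axes, in that order (R = Rz(yaw) Ry(pitch) Rx(roll)).
In Python, from rig import env, camera, camera_info, spot_in, spot_point gives the robot as it stands.
- The arm moves only by the tool apply_moves, never from a script. Its arguments are lists of equal length, an entry for each row: "xyz": the shift along the tool's x, y, z in m, a list of three; "twist": the turn, a rotation vector about the tool's x, y, z in degrees, a list of three; "gripper": the opening, from 0 (shut) to 1 (fully open). A call has 1 to 5 rows; each row shifts and turns the commanded pose from where the row before left it, along the tool's axes as they then stand; what a row does not reach is not made up. A row lasts 1/8 s, in which the tool goes at most 62.5 mm and 10.7 degrees, less where a joint would pass 70% of its speed; a pose out of reach is approached as far as the arm can. A call with a gripper value outside its range is refused whole. The fingers move at their own pace and stop on an object; "grip_force" is the grip in N (left out, the last holds). Time passes only in rows, so rows that do not move let the fingers close. It gives the time, the measured TCP pose, the force, the opening and the grip force at its end, in the units of the state.
- env.get_obs(): the state, without advancing time (a new reading comes with each control period).
- camera(name): name is "side" or "top"; returns the picture (480x640x3 uint8, red, green, blue); there is no depth.
- camera_info(name): a dict with "mtx" (3x3 intrinsics, pixels), "distortion" ([k1, k2, p1, p2, k3] as OpenCV has them; the pictures are not rectified), "world_from_camera" (4x4, takes a point from camera to world coordinates). Camera axes: x right, y down, z forward; pixel columns grow to the right and rows downward; lengths in m; the calibration is good to about 2 mm. A picture is of the moment at which its call begins. camera_info takes no time and is no camera call.
- env.job_done(): hands the job in; it is judged then, once.
Trained networks look in the newest picture that a camera, given by its name, has taken for a name from the list of things; names that differ only in an ending like _2 or _b are one class to them, and where a whole thing is asked for, a point or a joint stands for the part that bears it (a point fixed in the world has none). Each returns a list of dicts, best first, with "confidence" (0 to 1); they miss things now and then, are a little off and sometimes report something else, mostly with a low value. They report only what shows in the picture. A call takes as long as a camera call.
- spot_in(camera, name): "rect" ([left, top, right, bottom] in pixels, round what is visible of it).
- spot_point(camera, name): "point" ([column, row] in pixels: a listed point, or the origin of a listed thing).
The state is a dict: "time": time; "joints": joint angles; "dq": joint speeds; "joint_torque": joint torques, N m; "tool_pos": TCP position; "tool_rot": TCP orientation; "ft_force": force on the tool from outside, world axes, zero at the start; "torque": the same for the moment, N m; "grip_width": opening from 0.0 (shut) to 1.0 (fully open); "finger_force": force on a finger pad.
Only numpy, scipy, OpenCV 4.12 (cv2) and the standard library are available. Lean on these libraries where they do the work, as an engineer would, in place of code of your own. Each camera call takes 0.05 s, during which the arm holds its last target. There are 200 camera calls.

## Working session

There is one attempt and no reset: what is moved stays moved. The work goes in short steps, Python scripts to look and compute and a tool call to move; the robot and the scene stay as the last step left them, time stands still between calls to the robot, and variables do not carry over. Pictures are saved under pics/ and viewed, at most 10 in all, crops included, and the job is handed in when it is done.

Besides the shell and the picture viewer there is one more tool, called after "Emit:" as name(argument=value, ...) on one line, values as JSON. apply_moves: Moves the arm, as the interface text tells. Its arguments: {"type":"object","properties":{"xyz":{"type":"array","items":{"type":"array","items":{"type":"number"}}},"twist":{"type":"array","items":{"type":"array","items":{"type":"number"}}},"gripper":{"type":"array","items":{"type":"number"}},"grip_force":{"type":"number"}},"required":["xyz","twist","gripper"]}

```bash
mkdir -p pics; ls; cat > h.py <<'E'
import numpy as np, cv2
from rig import env, camera, camera_info, spot_in, spot_point
from scipy.spatial.transform import Rotation as R
def ray(cam,p):
    i=camera_info(cam); T=np.array(i["world_from_camera"])
    u=cv2.undistortPoints(np.array([[p]],float),np.array(i["mtx"]),np.array(i["distortion"]))[0,0]
    return T[:3,3],T[:3,:3]@np.array([u[0],u[1],1])
def at_z(cam,p,z):
    o,d=ray(cam,p); return o+d*(z-o[2])/d[2]
def tri(a,b):
    (o1,d1),(o2,d2)=ray(*a),ray(*b)
    d1=d1/np.linalg.norm(d1);d2=d2/np.linalg.norm(d2)
    s=np.linalg.lstsq(np.c_[d1,-d2],o2-o1,rcond=None)[0]
    p,q=o1+s[0]*d1,o2+s[1]*d2
    return (p+q)/2,np.linalg.norm(p-q)
def proj(cam,P):
    i=camera_info(cam); T=np.linalg.inv(np.array(i["world_from_camera"]))
    return cv2.projectPoints(np.atleast_2d(P).astype(float),cv2.Rodrigues(T[:3,:3])[0],T[:3,3],np.array(i["mtx"]),np.array(i["distortion"]))[0][:,0]
def save(cam,name):
    im=camera(cam); cv2.imwrite(f"pics/{name}.png",np.ascontiguousarray(im[...,::-1])); return im
E
python3 - <<'E'
from h import *
np.set_printoptions(precision=4,suppress=True)
for c in("top","side"):
    save(c,c+"0"); i=camera_info(c); print(c,np.array(i["world_from_camera"]),i["mtx"][0])
    for n in("pry_tool","pry_tip","slot","cover_hinge","cover_edge","battery_box","cover_plate","driver_red","marker_black","board_b","fine_pliers"):
        for r in spot_point(c,n)[:2]: print(c,n,r["point"],round(r["confidence"],2), at_z(c,r["point"],{"pry_tip":.011,"slot":.082,"cover_hinge":.086,"cover_edge":.089,"cover_plate":.086}.get(n,0)))
print(env.get_obs())
E
```

```text
pics
top [[-0.0005 -0.9811  0.1937  0.3504]
 [-1.      0.0019  0.0069 -0.1175]
 [-0.0072 -0.1937 -0.981   1.1449]
 [ 0.      0.      0.      1.    ]] [516.4274   0.     324.2945]
top pry_tool [241.4, 298.4] 0.62 [0.4561 0.0749 0.    ]
top pry_tip [234.7, 265.1] 0.61 [0.5292 0.0902 0.011 ]
top slot [402.9, 244.2] 0.79 [ 0.5619 -0.275   0.082 ]
top slot [236.2, 269.1] 0.67 [0.5096 0.0738 0.082 ]
top cover_hinge [382.9, 178.5] 0.95 [ 0.705  -0.2359  0.086 ]
top cover_edge [398.7, 242.6] 0.91 [ 0.5639 -0.2653  0.089 ]
top battery_box [388.0, 222.8] 0.82 [ 0.628  -0.2546  0.    ]
top cover_plate [384.9, 178.2] 0.93 [ 0.7057 -0.2402  0.086 ]
top driver_red [292.6, 299.4] 0.88 [ 0.4539 -0.0391  0.    ]
top board_b [357.6, 320.9] 0.6 [ 0.4064 -0.1825  0.    ]
top board_b [400.8, 240.2] 0.4 [ 0.5874 -0.2827  0.    ]
side [[ 0.658  -0.6439  0.3905  0.1296]
 [-0.753  -0.5549  0.3537 -0.5044]
 [-0.0111 -0.5268 -0.8499  0.9849]
 [ 0.      0.      0.      1.    ]] [464.3064   0.     316.5909]
side pry_tool [235.4, 243.5] 0.57 [0.4544 0.0644 0.    ]
side pry_tool [215.5, 221.9] 0.42 [0.4664 0.1515 
[... 589 characters left out ...]
.49 [0.5199 0.0989 0.    ]
side board_b [296.0, 312.2] 0.96 [ 0.4165 -0.1765  0.    ]
side fine_pliers [372.0, 382.5] 0.73 [ 0.4032 -0.4059  0.    ]
side fine_pliers [371.1, 272.0] 0.53 [ 0.6121 -0.2427  0.    ]
{'time': 1.2, 'joints': array([60.8375, 12.4297, 92.4412, -0.0023, 75.1312, -6.4304]), 'dq': array([ 0.0735, -0.1415,  0.0231,  0.0136,  0.0396, -0.0408]), 'joint_torque': array([ -0.0003, -39.6876, -30.4259,  -0.0002,   0.0005,   0.    ]), 'tool_pos': array([0.2415, 0.5765, 0.3039]), 'tool_rot': array([-179.9976,    0.0019,  157.2684]), 'ft_force': array([-0.38  ,  0.2069, -0.0015]), 'torque': array([-0.0262,  0.0203, -0.0496]), 'finger_force': 0.0, 'grip_width': 1.0019576160284207}
```

View both.

View pics/top0.png

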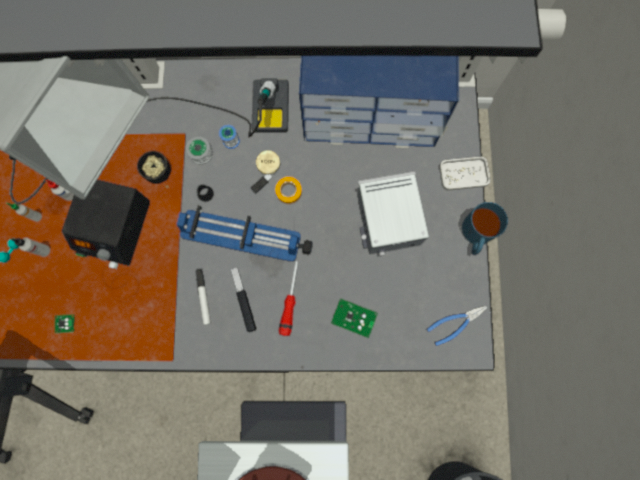

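View pics/side0.png

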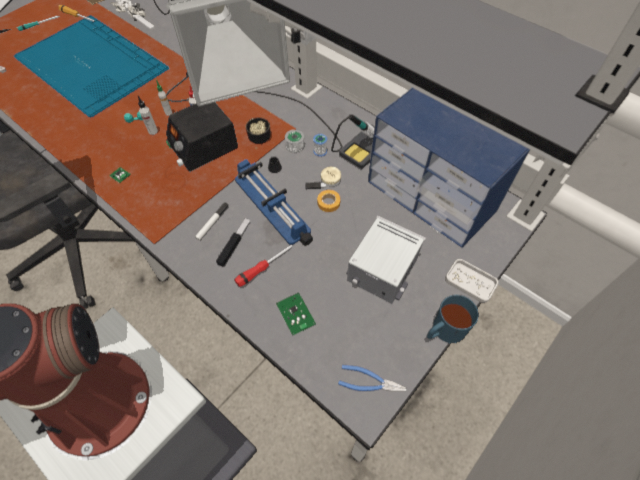

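```bash
cat > m.py <<'E'
from h import *
np.set_printoptions(precision=4,suppress=True)
def quad(img,roi,lo):
    x0,y0,x1,y1=roi; g=cv2.cvtColor(img,cv2.COLOR_BGR2GRAY)[y0:y1,x0:x1]
    m=(g>lo).astype(np.uint8); m=cv2.morphologyEx(m,cv2.MORPH_CLOSE,np.ones((7,7)))
    c=max(cv2.findContours(m,0,1)[0],key=cv2.contourArea); h=cv2.convexHull(c)
    for e in np.linspace(1,12,40):
        a=cv2.approxPolyDP(h,e,True)
        if len(a)<=4: break
    return a[:,0]+[x0,y0]
tiles=[]
def box(x,y,a):
    r=R.from_euler('z',a,True).as_matrix(); s=[]
    for z in(.086,.092):
        q=[(-.07,-.06,z),(-.07,.06,z),(.07,.06,z),(.07,-.06,z)]; s+=[(q[i],q[(i+1)%4]) for i in range(4)]
    q=[(-.07,-.015,.078),(-.07,.015,.078),(-.07,.015,.086),(-.07,-.015,.086)]; s+=[(q[i],q[(i+1)%4]) for i in range(4)]
    s+=[((-.07,-.06,0),(-.07,.06,0)),((-.07,.06,0),(-.07,.06,.086)),((-.07,-.06,0),(-.07,-.06,.086))]
    return [[r@np.array(p)+[x,y,0] for p in l] for l in s]
def tool(x,y,a):
    r=R.from_euler('z',a,True).as_matrix(); s=[]
    q=[(-.0725,-.01,.022),(.0205,-.01,.022),(.0205,.01,.022),(-.0725,.01,.022)]; s+=[(q[i],q[(i+1)%4]) for i in range(4)]
    q=[(.0205,-.007,.0125),(.0725,-.007,.0125),(.0725,.007,.0125),(.0205,.007,.0125)]; s+=[(q[i],q[(i+1)%4]) for i in range(4)]
    return [[r@np.array(p)+[x,y,0] for p in l] for l in s]
def overlay(files,segs,rois,name,k=3):
    t=[]
    for c,roi in rois:
        x0,y0=roi; im=cv2.imread(f"pics/{files[c]}.png")[y0:y0+100,x0:x0+133]
        im=cv2.resize(im,None,fx=k,fy=k,interpolation=cv2.INTER_CUBIC)
        for l in segs:
            p=((proj(c,np.array(l))-[x0,y0]+.5)*k).astype(int); cv2.line(im,tuple(map(int,p[0])),tuple(map(int,p[1])),(0,0,255),1)
        t.append(im)
    cv2.imwrite(f"pics/{name}.png",np.vstack([np.hstack(t[:2]),np.hstack(t[2:])]))
E
python3 - <<'E'
from m import *
for c,roi in(("top",(345,160,445,262)),("side",(340,205,432,305))):
    im=cv2.imread(f"pics/{c}0.png")
    for lo in (170,200):
        q=quad(im,roi,lo); print(c,lo); 
        for p in q: print(p,at_z(c,p,.092))
s=box(.633,-.2525,12)+tool(.4575,.0745,12.5)
overlay({"top":"top0","side":"side0"},s,[("top",(330,160)),("top",(180,250)),("side",(320,208)),("side",(180,190))],"ov1")
E
```

```text
top 170
[413 172] [ 0.7176 -0.3002  0.092 ]
[428 235] [ 0.5794 -0.3267  0.092 ]
[373 246] [ 0.5562 -0.2112  0.092 ]
[359 181] [ 0.6975 -0.1841  0.092 ]
top 200
[413 175] [ 0.7108 -0.2999  0.092 ]
[427 235] [ 0.5794 -0.3246  0.092 ]
[373 245] [ 0.5583 -0.2113  0.092 ]
[361 184] [ 0.6908 -0.1883  0.092 ]
side 170
[377 216] [ 0.6949 -0.186   0.092 ]
[424 237] [ 0.7178 -0.3028  0.092 ]
[399 285] [ 0.5809 -0.3317  0.092 ]
[349 262] [ 0.555  -0.2148  0.092 ]
side 200
[379 217] [ 0.6956 -0.1913  0.092 ]
[422 238] [ 0.7126 -0.3009  0.092 ]
[396 285] [ 0.5767 -0.3269  0.092 ]
[350 262] [ 0.5565 -0.2164  0.092 ]
```

View pics/ov1.png

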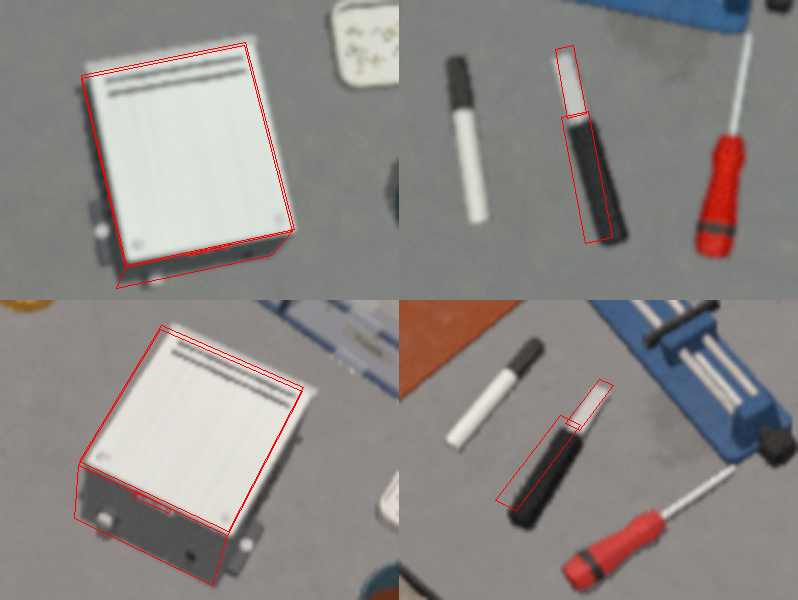

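```bash
python3 - <<'E'
from m import *
for n,p,z in(("hend",(252,330.3),.018),("hfront",(241,290.3),.022),("tip",(235.3,265.7),.0125)): print("top",n,at_z("top",p,z))
for n,p,z in(("hend",((521-399)/3+180,(518-300)/3+190),.015),("hfront",((568-399)/3+180,(430-300)/3+190),.02),("tip",((603-399)/3+180,(386-300)/3+190),.0125)): print("side",n,at_z("side",p,z))
# handle segmentation
for c,roi in(("top",(225,255,262,336)),("side",(213,215,252,268))):
    x0,y0,x1,y1=roi; g=cv2.imread(f"pics/{c}0.png",0)[y0:y1,x0:x1]; m=(g<65).astype(np.uint8)
    k,l,s,ce=cv2.connectedComponentsWithStats(m); i=1+np.argmax(s[1:,4]); pts=np.argwhere(l==i)[:,::-1]+[x0,y0]
    r=cv2.minAreaRect(pts.astype(np.float32)); print(c,r); b=cv2.boxPoints(r)
    for p in b: print(at_z(c,p,.012))
a=camera_info("top")
d=tri(("top",(402.9,244.2)),("side",(375.8,277.3))); print("slot",d)
d=tri(("top",(398.7,242.6)),("side",(371.1,272.5))); print("edge",d)
s=box(.637,-.257,11.3)+tool(.4525,.072,14.5)
overlay({"top":"top0","side":"side0"},s,[("top",(330,160)),("top",(180,250)),("side",(320,208)),("side",(180,190))],"ov2")
E
```

```text
top hend [0.3854 0.0469 0.018 ]
top hfront [0.4717 0.0726 0.022 ]
top tip [0.5276 0.0886 0.0125]
side hend [0.3884 0.0431 0.015 ]
side hfront [0.47   0.0729 0.02  ]
side tip [0.5234 0.0874 0.0125]
top ((246.01780700683594, 310.635009765625), (41.368934631347656, 9.167417526245117), 74.35775756835938)
[0.4692 0.0852 0.012 ]
[0.4746 0.0658 0.012 ]
[0.3877 0.0391 0.012 ]
[0.3823 0.0583 0.012 ]
side ((228.30471801757812, 249.3798065185547), (9.433753967285156, 35.704139709472656), 31.607501983642578)
[0.3812 0.0564 0.012 ]
[0.4718 0.0864 0.012 ]
[0.4747 0.0603 0.012 ]
[0.3846 0.0316 0.012 ]
slot (array([ 0.5656, -0.2777,  0.0798]), np.float64(0.007938094102668575))
edge (array([ 0.5654, -0.2663,  0.0898]), np.float64(0.0038266589195054125))
```

View pics/ov2.png

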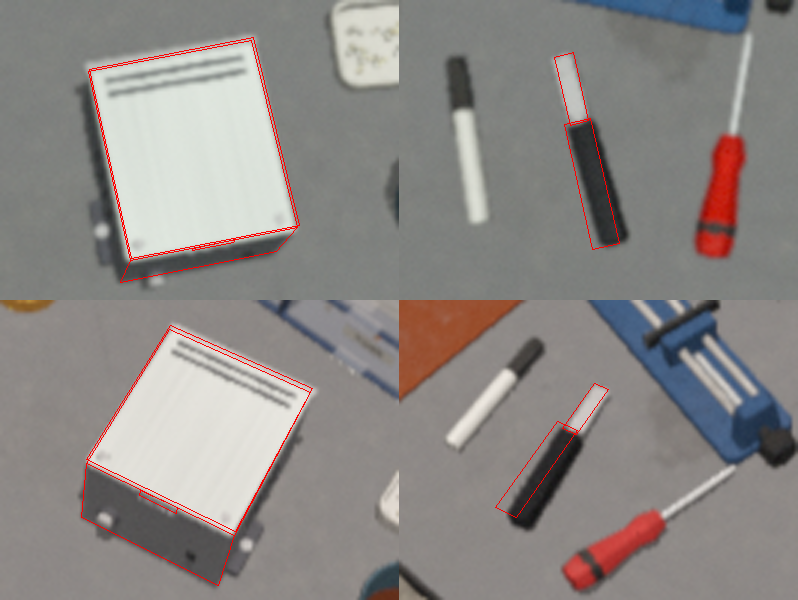

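```bash
cat > plan.py <<'E'
from h import *
import json
def plan(wps,yaw_pitch_rows,start=None,grip=1.0):
    """wps: list of (xyz, [r,p,y], rows); prints rows in tool axes from the measured pose"""
    o=env.get_obs(); p,Rm=(np.array(o["tool_pos"]),R.from_euler('xyz',o["tool_rot"],True)) if start is None else (np.array(start[0],float),R.from_euler('xyz',start[1],True))
    X,T=[],[]
    for q,e,n in wps:
        q=np.array(q,float);Rq=R.from_euler('xyz',e,True); p0,R0=p,Rm
        dr=(R0.inv()*Rq).as_rotvec(True)/n
        for i in range(n):
            goal=p0+(q-p0)*(i+1)/n
            x=np.round(Rm.inv().apply(goal-p),4); t=np.round(dr,1)
            X.append(x.tolist());T.append(t.tolist()); p=p+Rm.apply(x); Rm=Rm*R.from_rotvec(t,degrees=True)
    for i in range(0,len(X),5): print(json.dumps(X[i:i+5]),json.dumps(T[i:i+5]))
    print("end",np.round(p,4),np.round(Rm.as_euler('xyz',True),2))
E
python3 - <<'E'
from plan import *
plan([([.436,.0617,.16],[180,0,17],15)],0)
E
```

```text
[[-0.0252, -0.0266, 0.0096], [-0.0293, -0.0222, 0.0096], [-0.0324, -0.0171, 0.0096], [-0.0348, -0.0116, 0.0096], [-0.0363, -0.0057, 0.0096]] [[0.0, 0.0, 9.4], [0.0, 0.0, 9.4], [0.0, 0.0, 9.4], [0.0, 0.0, 9.4], [0.0, 0.0, 9.4]]
[[-0.0366, 0.0003, 0.0096], [-0.0362, 0.0063, 0.0096], [-0.0346, 0.012, 0.0095], [-0.0322, 0.0176, 0.0096], [-0.0289, 0.0226, 0.0096]] [[0.0, 0.0, 9.4], [0.0, 0.0, 9.4], [0.0, 0.0, 9.4], [0.0, 0.0, 9.4], [0.0, 0.0, 9.4]]
[[-0.0248, 0.027, 0.0096], [-0.0201, 0.0307, 0.0096], [-0.0148, 0.0336, 0.0096], [-0.0091, 0.0356, 0.0096], [-0.0032, 0.0365, 0.0096]] [[0.0, 0.0, 9.4], [0.0, 0.0, 9.4], [0.0, 0.0, 9.4], [0.0, 0.0, 9.4], [0.0, 0.0, 9.4]]
end [0.436  0.0617 0.16  ] [180.    -0.    16.27]
```

Emit:
apply_moves(xyz=[[-0.025,-0.027,0.01],[-0.029,-0.022,0.01],[-0.032,-0.017,0.01],[-0.035,-0.012,0.01],[-0.036,-0.006,0.01]], twist=[[0,0,9.4],[0,0,9.4],[0,0,9.4],[0,0,9.4],[0,0,9.4]], gripper=[1,1,1,1,1])

```text
time: 1.82
tool_pos: [0.3054, 0.4038, 0.2538]
tool_rot: [180.0, -0.0, 110.0]
ft_force: [0.3, -0.4, 0.1]
grip_width: 1.004
finger_force: 0.0
```

Emit:
apply_moves(xyz=[[-0.037,0.0,0.01],[-0.036,0.006,0.01],[-0.035,0.012,0.01],[-0.032,0.018,0.01],[-0.029,0.023,0.01]], twist=[[0,0,9.4],[0,0,9.4],[0,0,9.4],[0,0,9.4],[0,0,9.4]], gripper=[1,1,1,1,1])

```text
time: 2.45
tool_pos: [0.3706, 0.2315, 0.2039]
tool_rot: [180.0, -0.0, 63.0]
ft_force: [-0.6, -0.4, 0.2]
grip_width: 1.002
finger_force: 0.0
```

Emit:
apply_moves(xyz=[[-0.025,0.027,0.009],[-0.02,0.031,0.009],[-0.015,0.034,0.009],[-0.009,0.036,0.009],[-0.003,0.036,0.009]], twist=[[0,0,9.4],[0,0,9.4],[0,0,9.4],[0,0,9.4],[0,0,8.7]], gripper=[1,1,1,0.7,0.7])

```text
time: 3.08
tool_pos: [0.4362, 0.0593, 0.159]
tool_rot: [180.0, -0.1, 16.7]
ft_force: [1.2, -0.6, -0.9]
grip_width: 0.699
finger_force: 0.0
```

Emit:
apply_moves(xyz=[[0,0,0]], twist=[[0,0,0]], gripper=[0.7])

```text
time: 3.2
tool_pos: [0.4361, 0.0589, 0.1587]
tool_rot: [180.0, 0.0, 16.8]
ft_force: [-0.9, 0.9, -0.1]
grip_width: 0.697
finger_force: 0.0
```

Emit:
apply_moves(xyz=[[0,-0.003,0.03],[0,0,0.03],[0,0,0.017],[0,0,0.005],[0,0,0]], twist=[[0,0,0],[0,0,0],[0,0,0],[0,0,0],[0,0,0]], gripper=[0.7,0.7,0.7,0.7,0.7])

```text
time: 3.82
tool_pos: [0.4348, 0.0639, 0.0772]
tool_rot: [-180.0, -0.0, 17.0]
ft_force: [0.2, -0.5, -0.7]
grip_width: 0.702
finger_force: 0.0
```

Emit:
apply_moves(xyz=[[0,0,0],[0,0,0],[0,0,0],[0,0,0],[0,0,0]], twist=[[0,0,0],[0,0,0],[0,0,0],[0,0,0],[0,0,0]], gripper=[0.2,0.2,0.2,0.2,0.2], grip_force=30)

```text
time: 4.45
tool_pos: [0.4356, 0.0634, 0.0778]
tool_rot: [180.0, -0.1, 17.0]
ft_force: [-1.0, -0.3, 6.4]
grip_width: 0.228
finger_force: 31.0
```

Emit:
apply_moves(xyz=[[0,0,0],[0,0,-0.01],[0,0,-0.03],[0,0,-0.03],[0,0,-0.03]], twist=[[0,0,0],[0,0,0],[0,0,0],[0,0,0],[0,0,0]], gripper=[0.1,0.1,0.1,0.1,0.1], grip_force=120)

```text
time: 5.08
tool_pos: [0.434, 0.0633, 0.1776]
tool_rot: [-180.0, 0.1, 17.0]
ft_force: [0.2, 0.2, -1.7]
grip_width: 0.202
finger_force: 117.5
```

```bash
python3 - <<'E'
from plan import *
plan([([.437,-.2957,.17],[180,0,11.3],10)],0)
E
```

```text
[[-0.0102, 0.0344, 0.0008], [-0.0098, 0.0346, 0.0007], [-0.0095, 0.0346, 0.0008], [-0.0091, 0.0347, 0.0007], [-0.0087, 0.0349, 0.0008]] [[-0.0, 0.0, 0.6], [-0.0, 0.0, 0.6], [-0.0, 0.0, 0.6], [-0.0, 0.0, 0.6], [-0.0, 0.0, 0.6]]
[[-0.0084, 0.0349, 0.0008], [-0.008, 0.035, 0.0007], [-0.0076, 0.0351, 0.0008], [-0.0073, 0.0351, 0.0007], [-0.0069, 0.0353, 0.0008]] [[-0.0, 0.0, 0.6], [-0.0, 0.0, 0.6], [-0.0, 0.0, 0.6], [-0.0, 0.0, 0.6], [-0.0, 0.0, 0.6]]
end [ 0.437  -0.2957  0.17  ] [-1.7999e+02  6.0000e-02  1.0960e+01]
```

Emit:
apply_moves(xyz=[[-0.01,0.034,0.001],[-0.01,0.035,0.001],[-0.009,0.035,0.001],[-0.009,0.035,0.001],[-0.009,0.035,0.001]], twist=[[0,0,0.6],[0,0,0.6],[0,0,0.6],[0,0,0.6],[0,0,0.6]], gripper=[0.1,0.1,0.1,0.1,0.1])

```text
time: 5.7
tool_pos: [0.4361, -0.1178, 0.1718]
tool_rot: [-180.0, 0.0, 13.9]
ft_force: [0.3, 0.4, -1.8]
grip_width: 0.199
finger_force: 117.7
```

Emit:
apply_moves(xyz=[[-0.009,0.035,0.001],[-0.008,0.035,0.001],[-0.008,0.035,0.001],[-0.007,0.035,0.001],[-0.007,0.035,0.001]], twist=[[0,0,0.6],[0,0,0.6],[0,0,0.6],[0,0,0.6],[0,0,0.3]], gripper=[0.1,0.1,0.1,0.1,0.1])

```text
time: 6.32
tool_pos: [0.4368, -0.297, 0.1666]
tool_rot: [-180.0, 0.0, 11.2]
ft_force: [1.1, -1.0, -1.8]
grip_width: 0.2
finger_force: 117.7
```

Emit:
apply_moves(xyz=[[0,0,0.018],[0,0,0]], twist=[[0,0,0],[0,0,0]], gripper=[0.1,0.1])

```text
time: 6.58
tool_pos: [0.4355, -0.2943, 0.1464]
tool_rot: [-179.7, 0.2, 11.2]
ft_force: [-0.2, 0.4, -0.7]
grip_width: 0.199
finger_force: 117.7
```

```bash
python3 - <<'E'
from m import *
o=env.get_obs(); print(o["tool_pos"],o["tool_rot"])
save("top","top1");save("side","side1")
for n in("pry_tip","slot","cover_edge"):
    P={}
    for c in("top","side"):
        r=spot_point(c,n)
        if r: P[c]=r[0]["point"]; print(n,c,r[0])
    if len(P)==2: print(n,tri(("top",P["top"]),("side",P["side"])))
Rm=R.from_euler('xyz',o["tool_rot"],True); t=np.array(o["tool_pos"])
print("tip pred",t+Rm.apply([.0925,0,.0668]))
# predicted tool overlay: tool frame from tcp
s=box(.6355,-.256,11.3)
f=lambda x,y,z: t+Rm.apply([x+.02,-y,.0778-z])
q=[(.0205,-.007,.011),(.0725,-.007,.011),(.0725,.007,.011),(.0205,.007,.011)]; s+=[(f(*q[i]),f(*q[(i+1)%4])) for i in range(4)]
q=[(-.0725,-.01,.022),(.0205,-.01,.022),(.0205,.01,.022),(-.0725,.01,.022)]; s+=[(f(*q[i]),f(*q[(i+1)%4])) for i in range(4)]
overlay({"top":"top1","side":"side1"},s,[("top",(330,160)),("top",(340,220)),("side",(320,208)),("side",(290,230))],"ov3")
E
```

```text
[ 0.4355 -0.2943  0.1464] [-179.6882    0.209    11.24  ]
pry_tip top {'point': [405.8, 262.5], 'confidence': 0.7}
slot top {'point': [401.7, 243.2], 'confidence': 0.86}
cover_edge top {'point': [400.8, 238.2], 'confidence': 0.71}
cover_edge side {'point': [369.9, 270.8], 'confidence': 0.83}
cover_edge (array([ 0.5683, -0.2666,  0.0976]), np.float64(0.0073896276522578495))
tip pred [ 0.5259 -0.276   0.0793]
```

View pics/ov3.png

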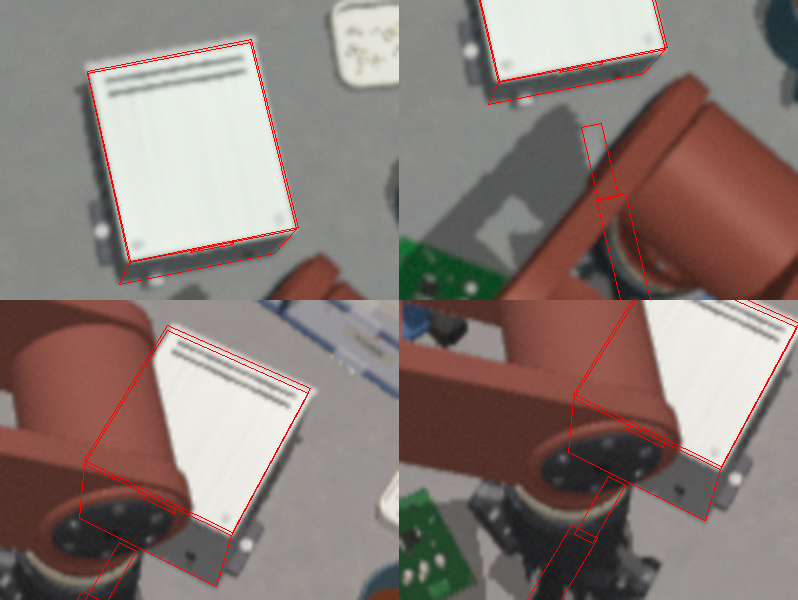

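```bash
python3 - <<'E'
from m import *
im=cv2.imread("pics/top1.png")[235:300,380:450]; a=cv2.resize(im,None,fx=8,fy=8,interpolation=cv2.INTER_CUBIC)
cv2.imwrite("pics/z1.png",cv2.convertScaleAbs(a,alpha=1.5))
E
```

```text
(no output)
```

View pics/z1.png

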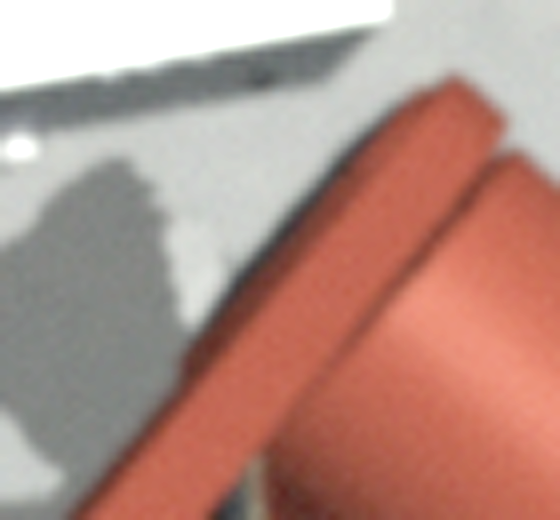

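Emit:
apply_moves(xyz=[[0,0,-0.0025],[0,0,0]], twist=[[0,0,0],[0,0,0]], gripper=[0.1,0.1])

```text
time: 7.22
tool_pos: [0.4376, -0.2964, 0.1519]
tool_rot: [180.0, -0.0, 11.3]
ft_force: [0.3, 0.6, -0.8]
grip_width: 0.199
finger_force: 117.7
```

Emit:
apply_moves(xyz=[[0,0,0],[0,0,0]], twist=[[0,0,0],[0,0,0]], gripper=[0.1,0.1])

```text
time: 7.48
tool_pos: [0.4373, -0.2962, 0.1514]
tool_rot: [-180.0, 0.0, 11.3]
ft_force: [0.4, 0.5, -1.4]
grip_width: 0.204
finger_force: 117.7
```

Emit:
apply_moves(xyz=[[0,0,0.0025],[0.012,0,0],[0.012,0,0],[0.008,0,0],[0,0,0]], twist=[[0,0,0],[0,0,0],[0,0,0],[0,0,0],[0,0,0]], gripper=[0.1,0.1,0.1,0.1,0.1])

```text
time: 8.1
tool_pos: [0.4697, -0.2898, 0.149]
tool_rot: [180.0, -0.0, 11.3]
ft_force: [-0.4, 0.9, -0.1]
grip_width: 0.195
finger_force: 117.7
```

Emit:
apply_moves(xyz=[[0.006,0,0],[0.006,0,0],[0.006,0,0],[0,0,0]], twist=[[0,0,0],[0,0,0],[0,0,0],[0,0,0]], gripper=[0.1,0.1,0.1,0.1])

```text
time: 8.6
tool_pos: [0.4869, -0.2864, 0.149]
tool_rot: [180.0, -0.0, 11.3]
ft_force: [0.2, 0.1, -1.3]
grip_width: 0.201
finger_force: 117.7
```

Emit:
apply_moves(xyz=[[0.006,0,0],[0.006,0,0],[0.006,0,0],[0,0,0],[0,0,0]], twist=[[0,0,0],[0,0,0],[0,0,0],[0,0,0],[0,0,0]], gripper=[0.1,0.1,0.1,0.1,0.1])

```text
time: 9.22
tool_pos: [0.504, -0.2828, 0.1488]
tool_rot: [-180.0, 0.0, 11.3]
ft_force: [-0.2, 0.5, -1.0]
grip_width: 0.201
finger_force: 117.7
```

Emit:
apply_moves(xyz=[[0,0,0.0025],[-0.0046,0,0.0047],[-0.0046,0,0.0047],[-0.0046,0,0.0047],[0,0,0]], twist=[[0,0,0],[0,4,0],[0,4,0],[0,4,0],[0,0,0]], gripper=[0.1,0.1,0.1,0.1,0.1])

```text
time: 9.85
tool_pos: [0.4905, -0.2855, 0.1313]
tool_rot: [-179.9, -11.9, 11.2]
ft_force: [-1.8, -0.2, 1.2]
grip_width: 0.202
finger_force: 118.0
```

Emit:
apply_moves(xyz=[[-0.0046,0,0.0047],[-0.0046,0,0.0047],[-0.0046,0,0.0047],[0,0,0]], twist=[[0,4,0],[0,4,0],[0,4,0],[0,0,0]], gripper=[0.1,0.1,0.1,0.1])

```text
time: 10.35
tool_pos: [0.4812, -0.287, 0.1134]
tool_rot: [-179.9, -23.8, 11.2]
ft_force: [-4.9, -0.4, 2.7]
grip_width: 0.203
finger_force: 118.5
```

Emit:
apply_moves(xyz=[[-0.0046,0,0.0047],[-0.0046,0,0.0047],[0,0,0]], twist=[[0,4,0],[0,4,0],[0,0,0]], gripper=[0.1,0.1,0.1])

```text
time: 10.72
tool_pos: [0.4777, -0.2879, 0.1011]
tool_rot: [-179.9, -31.9, 11.2]
ft_force: [-5.5, -0.1, 2.4]
grip_width: 0.202
finger_force: 118.6
```

```bash
python3 - <<'E'
from m import *
a=save("top","top2");b=save("side","side2")
t=cv2.imread("pics/top2.png")[150:300,330:470]; s=cv2.imread("pics/side2.png")[190:340,300:440]
cv2.imwrite("pics/c2.png",cv2.resize(np.hstack([t,s]),None,fx=2.8,fy=2.8,interpolation=cv2.INTER_CUBIC))
E
```

```text
(no output)
```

View pics/c2.png

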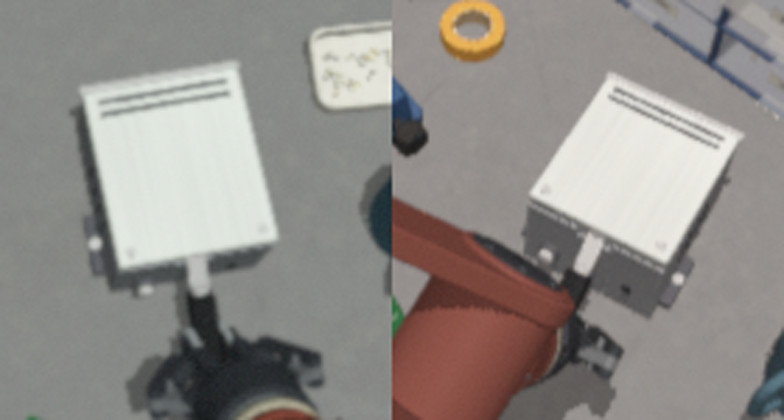

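```bash
python3 - <<'E'
from m import *
for c,roi in(("top",(345,160,445,262)),("side",(340,205,432,305))):
    for f in("0","2"):
        im=cv2.imread(f"pics/{c}{f}.png")
        for lo in(150,170,190): print(c,f,lo,quad(im,roi,lo).tolist())
p0=R.from_euler('z',11.3,True)
for th in (0,.05,.1):
    for y in(-.06,.06):
        q=p0.apply([.07-.14*np.cos(th)-.006*np.sin(th),y,.086+.14*np.sin(th)+.006*np.cos(th)])+[.6355,-.256,0]
        print(th,y,proj("top",q)[0],proj("side",q)[0])
E
```

```text
top 0 150 [[414, 172], [428, 236], [381, 254], [362, 238], [358, 181]]
top 0 170 [[413, 172], [428, 235], [373, 246], [359, 181]]
top 0 190 [[413, 174], [427, 236], [373, 245], [360, 184]]
top 2 150 [[414, 171], [429, 235], [403, 254], [362, 238], [358, 181]]
top 2 170 [[414, 172], [428, 235], [402, 253], [373, 245], [359, 181]]
top 2 190 [[413, 173], [428, 234], [373, 244], [360, 182]]
side 0 150 [[377, 215], [425, 237], [399, 286], [349, 262]]
side 0 170 [[377, 216], [424, 237], [399, 285], [349, 262]]
side 0 190 [[377, 217], [424, 238], [398, 285], [349, 261]]
side 2 150 [[426, 238], [399, 283], [367, 287], [349, 259], [377, 215]]
side 2 170 [[425, 238], [399, 283], [368, 287], [349, 259], [377, 216]]
side 2 190 [[424, 238], [398, 282], [367, 286], [350, 259], [377, 216]]
0 -0.06 [428.9094 235.3593] [397.1659 284.8554]
0 0.06 [372.8503 246.5177] [347.6556 260.9893]
0.05 -0.06 [429.5667 234.7027] [397.5884 283.4086]
0.05 0.06 [373.1513 245.9292] [347.7745 259.4486]
0.1 -0.06 [430.1894 233.8783] [398.083  281.8232]
0.1 0.06 [373.4183 245.1718] [347.9687 257.777 ]
```

Emit:
apply_moves(xyz=[[0.0052,0,-0.0026],[0.0052,0,-0.0026],[0.0052,0,-0.0026],[0.0052,0,-0.0026],[0,0,0]], twist=[[0,0,0],[0,0,0],[0,0,0],[0,0,0],[0,0,0]], gripper=[0.1,0.1,0.1,0.1,0.1])

```text
time: 11.45
tool_pos: [0.4908, -0.2855, 0.1222]
tool_rot: [180.0, -32.1, 11.3]
ft_force: [-0.6, 0.2, -2.9]
grip_width: 0.201
finger_force: 117.6
```

```bash
cat > st.py <<'E'
from m import *
B=np.array([.6355,-.256,0]); b=R.from_euler('z',11.3,True)
def state():
    o=env.get_obs(); Rm=R.from_euler('xyz',o["tool_rot"],True); t=np.array(o["tool_pos"])
    tip=b.inv().apply(t+Rm.apply([.0925,0,.0668])-B)+[.07,0,0]; tcp=b.inv().apply(t-B)+[.07,0,0]
    print("tip from face",tip,"tcp",tcp,"implied th",np.arctan2(tip[2]+.001-.086,.14-tip[0])); return o
def cover(f="tmp"):
    im=save("side",f); im=cv2.imread(f"pics/{f}.png")
    print(quad(im,(340,205-60,440,305),170).tolist())
    for th in (.1,.2,.3,.4): print(th,[proj("side",b.apply([.07-.14*np.cos(th)-.006*np.sin(th),y,.086+.14*np.sin(th)+.006*np.cos(th)])+B)[0].round(1).tolist() for y in(-.06,.06)])
E
python3 - <<'E'
from st import *
state();cover("side3")
E
```

```text
tip from face [ 0.0362 -0.0005  0.1146] tcp [-0.0777 -0.0005  0.1222] implied th 0.2780026670557354
[[377, 216], [425, 238], [400, 276], [370, 277], [351, 251]]
0.1 [[398.1, 281.8], [348.0, 257.8]]
0.2 [[399.3, 278.2], [348.6, 254.1]]
0.3 [[400.8, 274.2], [349.5, 249.8]]
0.4 [[402.5, 269.6], [350.7, 245.2]]
```

```bash
cat > arc.py <<'E'
from plan import *
from st import b,B
def wps(th0,th1,n,r,al):
    W=[]
    for i in range(1,n+1):
        th=th0+(th1-th0)*i/n; a=al(th)
        Rm=R.from_euler('xyz',[180,-a,11.3],True)
        tip=b.apply([-.07+.14-r*np.cos(th),0,.085+r*np.sin(th)])+B
        W.append((tip-Rm.apply([.0925,0,.0668]),[180,-a,11.3],1))
    return W
E
python3 - <<'E'
from arc import *
plan(wps(.28,1.78,20,.106,lambda th: max(0,32*(1-(th-.28)/.8))),0)
E
```

```text
[[0.0113, -0.0006, -0.0086], [0.0098, -0.0, -0.0097], [0.01, -0.0, -0.0096], [0.01, -0.0, -0.0094], [0.0102, -0.0, -0.0093]] [[0.0, -3.1, -0.0], [0.0, -3.0, -0.0], [0.0, -3.0, -0.0], [0.0, -3.0, -0.0], [0.0, -3.0, -0.0]]
[[0.0102, -0.0, -0.0091], [0.0104, -0.0, -0.009], [0.0105, -0.0, -0.0088], [0.0105, -0.0, -0.0087], [0.0106, -0.0, -0.0085]] [[0.0, -3.0, -0.0], [0.0, -3.0, -0.0], [0.0, -3.0, -0.0], [0.0, -3.0, -0.0], [0.0, -3.0, -0.0]]
[[0.0095, -0.0, -0.0067], [0.0072, -0.0, -0.0034], [0.0075, -0.0, -0.0027], [0.0076, -0.0, -0.0022], [0.0078, -0.0, -0.0016]] [[0.0, -2.0, -0.0], [0.0, 0.0, -0.0], [0.0, 0.0, -0.0], [0.0, 0.0, -0.0], [0.0, 0.0, -0.0]]
[[0.0079, -0.0, -0.001], [0.0079, -0.0, -0.0005], [0.008, -0.0, 0.0002], [0.0079, -0.0, 0.0008], [0.0078, -0.0, 0.0013]] [[0.0, 0.0, -0.0], [0.0, 0.0, -0.0], [0.0, 0.0, -0.0], [0.0, 0.0, -0.0], [0.0, 0.0, -0.0]]
end [ 0.635  -0.2561  0.2555] [179.99   0.03  11.29]
```

Emit:
apply_moves(xyz=[[0.011,0,-0.009],[0.01,0,-0.0097],[0.01,0,-0.0096],[0.01,0,-0.0094],[0.0102,0,-0.0093]], twist=[[0,-3,0],[0,-3,0],[0,-3,0],[0,-3,0],[0,-3,0]], gripper=[0.1,0.1,0.1,0.1,0.1])

```text
time: 12.12
tool_pos: [0.5143, -0.2803, 0.186]
tool_rot: [-179.9, -16.8, 11.2]
ft_force: [-2.6, 0.6, -2.2]
grip_width: 0.2
finger_force: 117.6
```

Emit:
apply_moves(xyz=[[0.0102,0,-0.0091],[0.0104,0,-0.009],[0.0105,0,-0.0088],[0.0105,0,-0.0087],[0.0106,0,-0.0085]], twist=[[0,-3,0],[0,-3,0],[0,-3,0],[0,-3,0],[0,-3,0]], gripper=[0.1,0.1,0.1,0.1,0.1])

```text
time: 12.75
tool_pos: [0.5565, -0.2723, 0.2395]
tool_rot: [-179.9, -1.8, 11.2]
ft_force: [-3.7, -0.2, -1.6]
grip_width: 0.199
finger_force: 117.7
```

```bash
python3 - <<'E'
from arc import *
import st; st.state()
o=env.get_obs(); print(o["ft_force"],o["tool_rot"])
a=save("side","side4")
plan(wps(1.03,1.78,10,.106,lambda th: 0),0)
E
```

```text
tip from face [ 0.0839 -0.0005  0.1757] tcp [-0.0106 -0.0005  0.2395] implied th 1.017154049783228
[-3.6539 -0.2014 -1.5536] [-179.9178   -1.8255   11.2127]
[[0.0083, -0.0009, -0.0049], [0.0073, -0.0, -0.0033], [0.0074, -0.0, -0.0027], [0.0077, -0.0, -0.0022], [0.0078, -0.0, -0.0016]] [[0.0, -2.0, -0.0], [0.0, -0.0, -0.0], [0.0, -0.0, -0.0], [0.0, -0.0, -0.0], [0.0, -0.0, -0.0]]
[[0.0078, -0.0, -0.001], [0.008, -0.0, -0.0004], [0.0079, -0.0, 0.0001], [0.0079, -0.0, 0.0008], [0.0079, -0.0, 0.0014]] [[0.0, -0.0, -0.0], [0.0, -0.0, -0.0], [0.0, -0.0, -0.0], [0.0, -0.0, -0.0], [0.0, -0.0, -0.0]]
end [ 0.6351 -0.2561  0.2555] [179.96  -0.01  11.27]
```

Force keeps acting on the cover; the arc continues.

Emit:
apply_moves(xyz=[[0.0083,0,-0.0049],[0.0073,0,-0.0033],[0.0075,0,-0.0027],[0.0077,0,-0.0022],[0.0078,0,-0.0016]], twist=[[0,-2,0],[0,0,0],[0,0,0],[0,0,0],[0,0,0]], gripper=[0.1,0.1,0.1,0.1,0.1])

```text
time: 13.42
tool_pos: [0.595, -0.265, 0.2544]
tool_rot: [180.0, -0.0, 11.2]
ft_force: [-1.5, -0.4, -1.4]
grip_width: 0.197
finger_force: 118.8
```

Emit:
apply_moves(xyz=[[0.0078,0,-0.001],[0.008,0,0],[0.008,0,0],[0.008,0,0.001],[0.008,0,0.001]], twist=[[0,0,0],[0,0,0],[0,0,0],[0,0,0],[0,0,0]], gripper=[0.1,0.1,0.1,0.1,0.1])

```text
time: 14.05
tool_pos: [0.6342, -0.2571, 0.253]
tool_rot: [180.0, -0.0, 11.3]
ft_force: [-1.8, -1.9, -0.5]
grip_width: 0.199
finger_force: 118.7
```

```bash
python3 - <<'E'
from st import *
state()
save("side","side5"); save("top","top5")
t=cv2.imread("pics/top5.png")[120:270,320:460]; s=cv2.imread("pics/side5.png")[150:300,320:460]
cv2.imwrite("pics/c5.png",cv2.resize(np.hstack([t,s]),None,fx=2.8,fy=2.8,interpolation=cv2.INTER_CUBIC))
E
```

```text
tip from face [ 0.1611 -0.0009  0.1863] tcp [ 0.0686 -0.0008  0.253 ] implied th 1.776087030491227
```

View pics/c5.png

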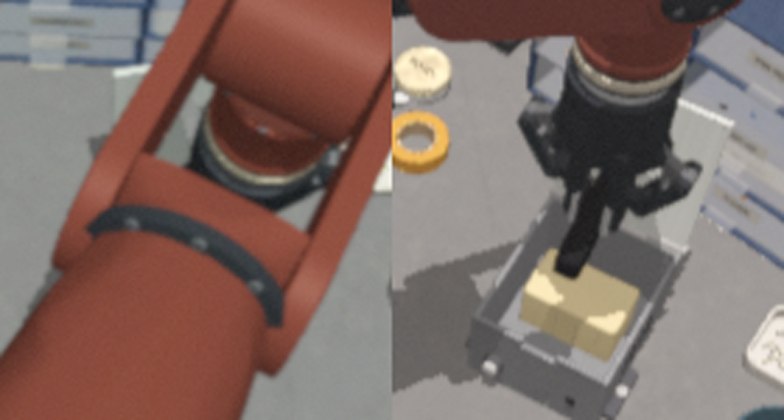

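Emit:
apply_moves(xyz=[[0.004,0,0],[0,0,0],[-0.01,0,0],[-0.04,0,0],[-0.05,0,0]], twist=[[0,0,0],[0,0,0],[0,0,0],[0,0,0],[0,0,0]], gripper=[0.1,0.1,0.1,0.1,0.1])

```text
time: 14.78
tool_pos: [0.5386, -0.276, 0.2534]
tool_rot: [179.9, -0.1, 11.3]
ft_force: [-0.6, -0.7, 0.3]
grip_width: 0.196
finger_force: 118.7
```

Emit:
apply_moves(xyz=[[-0.05,0,0],[-0.02,-0.03,0],[-0.02,-0.04,0],[-0.01,-0.04,0.01],[0,-0.04,0.01]], twist=[[0,0,0],[0,0,0],[0,0,0],[0,0,0],[0,0,0]], gripper=[0.1,0.1,0.1,0.1,0.1])

```text
time: 15.4
tool_pos: [0.4107, -0.1474, 0.2331]
tool_rot: [180.0, -0.1, 11.2]
ft_force: [0.8, 0.1, -0.8]
grip_width: 0.2
finger_force: 118.9
```

```bash
python3 - <<'E'
from plan import *
plan([([.435,.0635,.14],[180,0,17],7),([.435,.0635,.086],[180,0,17],3)],0)
save("side","side6")
E
```

```text
[[0.0092, -0.0289, 0.0133], [0.0096, -0.0288, 0.0133], [0.01, -0.0286, 0.0133], [0.0105, -0.0285, 0.0133], [0.0108, -0.0283, 0.0133]] [[0.0, -0.0, -0.8], [0.0, -0.0, -0.8], [0.0, -0.0, -0.8], [0.0, -0.0, -0.8], [0.0, -0.0, -0.8]]
[[0.0112, -0.0282, 0.0133], [0.0116, -0.0281, 0.0133], [-0.0, 0.0, 0.018], [-0.0001, 0.0, 0.018], [0.0, 0.0, 0.018]] [[0.0, -0.0, -0.8], [0.0, -0.0, -0.8], [0.0, -0.0, -0.1], [0.0, -0.0, -0.1], [0.0, -0.0, -0.1]]
end [0.435  0.0635 0.086 ] [ 1.7995e+02 -8.0000e-02  1.7060e+01]
```

Emit:
apply_moves(xyz=[[0.009,-0.029,0.013],[0.01,-0.029,0.013],[0.01,-0.029,0.013],[0.01,-0.029,0.013],[0.011,-0.028,0.013]], twist=[[0,0,-0.8],[0,0,-0.8],[0,0,-0.8],[0,0,-0.8],[0,0,-0.8]], gripper=[0.1,0.1,0.1,0.1,0.1])

```text
time: 16.08
tool_pos: [0.4288, 0.004, 0.1682]
tool_rot: [180.0, -0.1, 15.3]
ft_force: [0.1, 0.2, -2.0]
grip_width: 0.196
finger_force: 118.7
```

Emit:
apply_moves(xyz=[[0.011,-0.028,0.013],[0.011,-0.028,0.013],[0,0,0.018],[0,0,0.018],[0,0,0.014]], twist=[[0,0,-0.8],[0,0,-0.8],[0,0,0],[0,0,0],[0,0,0]], gripper=[0.1,0.1,0.1,0.1,0.1])

```text
time: 16.7
tool_pos: [0.4347, 0.063, 0.0917]
tool_rot: [180.0, -0.0, 16.9]
ft_force: [-0.0, -0.6, -0.5]
grip_width: 0.201
finger_force: 118.8
```

Emit:
apply_moves(xyz=[[0,0,0.003],[0,0,0.003],[0,0,0.003],[0,0,0]], twist=[[0,0,0],[0,0,0],[0,0,0],[0,0,0]], gripper=[0.1,0.1,0.1,0.1])

```text
time: 17.2
tool_pos: [0.4349, 0.0631, 0.0832]
tool_rot: [180.0, -0.0, 16.9]
ft_force: [0.1, 0.4, -1.0]
grip_width: 0.198
finger_force: 118.8
```

Emit:
apply_moves(xyz=[[0,0,0.003],[0,0,0.002],[0,0,0]], twist=[[0,0,0],[0,0,0],[0,0,0]], gripper=[0.1,0.1,0.1])

```text
time: 17.58
tool_pos: [0.435, 0.0631, 0.0795]
tool_rot: [-180.0, 0.1, 16.9]
ft_force: [-7.4, -1.5, 14.3]
grip_width: 0.195
finger_force: 124.4
```

Emit:
apply_moves(xyz=[[0,0,0],[0,0,0],[0,0,0],[0,0,0],[0,0,0]], twist=[[0,0,0],[0,0,0],[0,0,0],[0,0,0],[0,0,0]], gripper=[0.3,0.5,0.6,0.6,0.6])

```text
time: 18.2
tool_pos: [0.4347, 0.0631, 0.0779]
tool_rot: [-180.0, 0.0, 16.9]
ft_force: [-0.0, -0.3, 0.5]
grip_width: 0.603
finger_force: 0.0
```

Emit:
apply_moves(xyz=[[0,0,-0.02],[0,0,-0.04],[0,0,-0.05],[-0.03,-0.05,-0.05],[-0.02,-0.05,0]], twist=[[0,0,0],[0,0,0],[0,0,0],[0,0,0],[0,0,0]], gripper=[0.6,0.6,0.6,0.6,0.6])

```text
time: 18.82
tool_pos: [0.3681, 0.1378, 0.2331]
tool_rot: [179.9, -0.5, 16.7]
ft_force: [1.1, 0.4, -0.4]
grip_width: 0.601
finger_force: 0.0
```

Emit:
apply_moves(xyz=[[0,-0.05,-0.03],[0,-0.06,0],[0,-0.06,0],[0,-0.06,0],[0,0,0]], twist=[[0,0,0],[0,0,0],[0,0,0],[0,0,0],[0,0,0]], gripper=[0.6,0.6,0.6,0.6,0.6])

```text
time: 19.45
tool_pos: [0.2976, 0.3602, 0.2589]
tool_rot: [-179.9, -0.0, 17.2]
ft_force: [0.7, -1.4, -0.7]
grip_width: 0.6
finger_force: 0.0
```

```bash
python3 - <<'E'
from st import *
a=save("side","side7"); b_=save("top","top7")
t=cv2.imread("pics/top7.png")[110:350,180:440]; s=cv2.imread("pics/side7.png")[140:380,200:460]
for c,im,o in(("top",t,(180,110)),("side",s,(200,140))):
    for th,col in((1.62,(0,0,255)),(1.8,(0,255,0))):
        P=[b.apply([.07-.14*np.cos(th)*k,y,.086+.14*np.sin(th)*k])+B for k,y in((0,-.06),(1,-.06),(1,.06),(0,.06))]
        cv2.polylines(im,[(proj(c,np.array(P))-o).round().astype(np.int32)],True,col,1)
cv2.imwrite("pics/c7.png",cv2.resize(np.hstack([t,s]),None,fx=1.53,fy=1.53,interpolation=cv2.INTER_CUBIC))
E
```

```text
(no output)
```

View pics/c7.png

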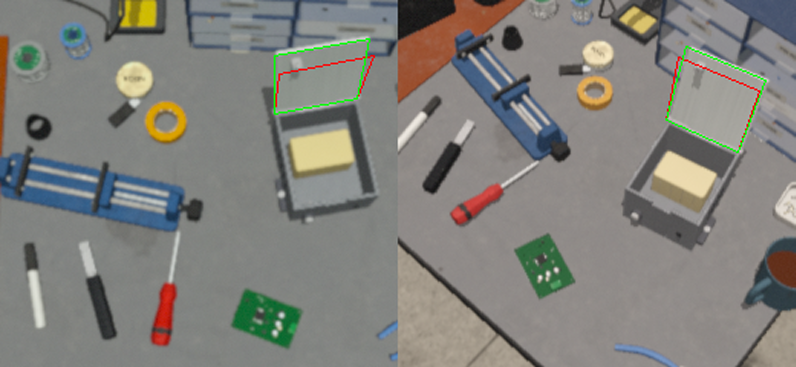

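The picture shows the cover filling the green 1.8 rad outline, in composite pixels (275–370, 38–112) in the top view. The tool lies flat at (82–112, 243–335) and the bystanders are where they were.

```bash
python3 -c "
from rig import env; print(env.job_done())"
```

```text
the job is handed in; nothing more can be done
None
```

The job is handed in at about 19.5 s: I levered the cover off its catch with the tool and swung it to about 1.8 rad, where it stays; the tool lies flat back where it started, and no bystander was moved (the hand-in call returned no verdict).

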